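Store three gilt fragments under the lift-and-slide hatch

TASK

Lift the recessed hatch of the sloping wooden case off its seat by its brass grip and slide it sideways in its channels, to the robot's left, all the way to the end stop, and leave it parked there. Then put three of the four gilt leaf fragments from the blue board into the open well and leave the fourth one on the board. Leave the jar, the brush and the clamp where they are.

Things in the scene. Friction and masses are not known exactly. Their poses are not given: they have to be found in the camera images.
- case: fixed wooden stand of the sloping case, about 185 deep x 268 wide x 160 high; origin on the table under its middle; x away from the robot at yaw 0, y left, z up. Its face slopes 25 deg, low edge towards the robot. The right half (-y) holds the well under the hatch, the left half (+y) is the parking deck.
- well: fixed in the case: grey-floored compartment. Origin at the centre of its floor; x runs up the 25 deg slope, y to the left along the slide, z square out of the slope. Clear inside x -60 to 60, y -52 to 52; its walls end at z = 35 in a ledge, the hatch's seat. The recess around the seat has walls at x = +/-70.5, y = -62 and y = 62, the last being the step up to the parking deck.
- deck_park (a point): where the underside centre of the fully open hatch lies: on the parking deck, at (0, 132, 45) in the well frame. Deck top at z = 45 there, from y = 62 to the end stop at y = 192. Channel sides at x = +/-70.5 run along y -68 to 200; lips overhang them in to x = +/-60, undersides at z = 70, tops at 75: the hatch cannot leave the channels. End walls: closed end to z = 49, stop to z = 65.
- hatch: loose white wooden panel, 136 (x, up slope) x 120 (y) x 10, about 180 g, captive in the channels; origin at its underside centre, axes parallel to the well's. Closed: at (0, 0, 35) in the well frame, flush with the deck. Square to the slope it must rise over 10 to clear the step and under 25 (lips); about 17 is best. Then it slides to +y, 132 to the stop, and is set down on the deck (z = 45).
- hatch_grip (a point): point on the hatch's brass grip, a bar standing square on the panel: 12 thick (x), 60 long (y), 38 high above the panel. The point is on the bar's mid-line, 23 above the panel's top face and 15 below the bar's top. Take it with the tool tilted 25 deg, square to the slope, the fingers either side in x.
- board: fixed sorting board covered in blue felt, 240 (x) x 220 (y) x 6 thick; origin at the centre of its underside. The fragments lie on it.
- leaf_1: loose gilt carved leaf fragment (gold-coloured, rigid, 50 g), 50 long (its x) x 24 wide (its y; grip it across this) x 22 to 24 high; origin at the underside, z up; all four are alike
- leaf_2: loose gilt carved leaf fragment (gold-coloured, rigid, 50 g), 50 long (its x) x 24 wide (its y; grip it across this) x 22 to 24 high; origin at the underside, z up; all four are alike
- leaf_3: loose gilt carved leaf fragment (gold-coloured, rigid, 50 g), 50 long (its x) x 24 wide (its y; grip it across this) x 22 to 24 high; origin at the underside, z up; all four are alike
- leaf_4: loose gilt carved leaf fragment (gold-coloured, rigid, 50 g), 50 long (its x) x 24 wide (its y; grip it across this) x 22 to 24 high; origin at the underside, z up; all four are alike
- wax_jar: bystander: wax jar with black cap, 60 diameter x 70 high; origin at its underside
- dust_brush: bystander: dust brush lying on the table, 200 long along its x, origin at its underside
- frame_clamp: bystander: small steel frame clamp lying on the table, 130 (x) x 22 x 50 high, origin at the underside of its bar
Things that resemble listed ones, but are neither listed nor needed, are in the scene too. What is shaped like the leaf_3 but black is not meant.

How it is judged:
By the outcome, as a careful person would: the job done as asked, in the order asked, and still so for the second after the job is handed in, with the robot touching nothing.
It also fails if it takes over 72 s, if anything falls off the work surface, if the arm or the gripper's body presses on something with over 40 N, if the wrist force passes 120 N, or if a joint passes its speed limit or range.

ROBOT

A 6-joint arm with a two-finger parallel gripper is mounted at the origin on the work surface. World frame = base frame: x ahead of the robot, y to its left, z up, the work surface at z = 0. Lengths are in m, angles in rad, forces in N, time in s.
With the tool pointing down it reaches from about 0.4 to 0.825 m from the base axis. Payload 7 kg.
Tool frame: the origin (TCP) lies between the finger pads; the fingertips stand 22 mm ahead of it and the grasp point (between the pads) lies 3 mm ahead of it (arm.tip_reach is the distance from the TCP to the fingertips, in m); z points along the fingers, y is the line along which they close (so a half turn about z gives the same grasp; the last joint's range is limited). The gripper opens to 88 mm and grips with 3 to 60 N. Pads are 19 mm wide; open, the fingers measure 130 mm over their backs; the gripper's body (78 mm by 193 mm) begins 47 mm behind the grasp point.
Start: joints at [1.451, 0.359, 0.012, 0, -1.224, -0.288], TCP at [0.268, 0.62, 0.249] pointing down, gripper open.
Joint ranges: [-3.07, 3.07], [-1.43, 2.12], [-1.02, 1.25], [-3.03, 1.67], [-3.05, -0], [-3.03, 3.03]. Speed limits (rad/s): [2.39, 2.39, 3.01, 3.14, 3.14, 3.14].

INTERFACE

Orientations are given as [roll, pitch, yaw] about the fixed x, y, z axes, in that order (R = Rz(yaw) Ry(pitch) Rx(roll)).
In Python, from station import arm, viewer gives the robot as it stands. The module is installed in compiled form; this text tells all that it offers.
- The arm moves only by the tool apply_moves, never from a script. Its argument "commands" is a list that holds one entry, the list of rows, each a list of 5 numbers: the closure, from -1 (fully open) to 1 (shut), then the shift along the world's x, y, z as a fraction of full scale, then the turn about the world's z as a fraction of full scale. In form: [[[fingers, tx, ty, tz, yaw], ...]]. A call has 1 to 12 rows; each row shifts and turns the commanded pose from where the row before left it; what a row does not reach is not made up. Full scale, the value 1, is 20 cm for a shift and pi rad for a turn. A row lasts 1/10 s, in which the tool goes at most 50 mm and 8.59 degrees, less where a joint would pass 70% of its speed; a pose out of reach is approached as far as the arm can. A call with a number of a shift or a turn outside -1 to 1 is refused whole. A call with a gripper value outside its range is refused whole. The fingers move at their own pace and stop on an object; "force" is the grip in N (left out, the last holds). Time passes only in rows, so rows that do not move let the fingers close. It gives the time, the measured TCP pose, the force, the opening and the grip force at its end, in the units of the state.
- arm.get_state(): the state, without advancing time (a new reading comes with each control period).
- viewer.grab_frame(name): name is "scene" or "side" or "wrist"; returns a dict with "image" (400x640x3 uint8, blue, green, red), "mtx" (3x3 intrinsics, pixels), "rvec" (rotation vector, rad) and "tvec" (3), from world to camera coordinates, as OpenCV has them. Camera axes: x right, y down, z forward; pixel columns grow to the right and rows downward; lengths in m; the calibration is good to about 2 mm. The wrist camera is an equidistant fisheye: a pixel r from the principal point sees the ray r / f radians off the axis. A picture is of the moment at which its call begins. There is no depth.
- arm.job_done(): hands the job in; it is judged then, once.
The state is a dict: "t": time; "q": joint angles; "qd": joint speeds; "joint_efforts": joint torques, N m; "eef_pos": TCP position; "ee_rot": TCP orientation; "force": force on the tool from outside, world axes, zero at the start; "moment": the same for the moment, N m; "width": finger opening in m; "gripper_force": force on a finger pad.
Only numpy, scipy, OpenCV 4.12 (cv2) and the standard library are available. Lean on these libraries where they do the work, as an engineer would, in place of code of your own. Each camera call takes 0.05 s, during which the arm holds its last target. There are 200 camera calls.

## Working session

There is one attempt and no reset: what is moved stays moved. The work goes in short steps, Python scripts to look and compute and a tool call to move; the robot and the scene stay as the last step left them, time stands still between calls to the robot, and variables do not carry over. Pictures are saved under pics/ and viewed, at most 10 in all, crops included, and the job is handed in when it is done.

Besides the shell and the picture viewer there is one more tool, called as name(argument=value, ...) on one line, values as JSON. apply_moves: Moves the arm, as the interface text tells. Shift numbers are shares of 20 cm and turn numbers shares of pi rad, none past 1 either way. Its arguments: {"type":"object","properties":{"commands":{"type":"array","items":{"type":"array","items":{"type":"array","items":{"type":"number"}}}},"force":{"type":"number"}},"required":["commands"]}

```bash
mkdir -p pics
cat > h.py <<'E'
from station import arm, viewer
import cv2, numpy as np
def snap(n,f):
    d=viewer.grab_frame(n); cv2.imwrite('pics/'+f,d['image']); np.savez('pics/'+f+'.npz',**{k:np.array(d[k]) for k in('mtx','rvec','tvec')}); return d
def load(f): return dict(np.load('pics/'+f+'.npz'))
def ray(c,uv,fish=False):
    R=cv2.Rodrigues(np.array(c['rvec'],float))[0]; t=np.array(c['tvec'],float).ravel(); K=np.array(c['mtx'])
    x=(uv[0]-K[0,2])/K[0,0]; y=(uv[1]-K[1,2])/K[1,1]
    if fish:
        r=np.hypot(x,y); s=np.sin(r)/r if r>1e-9 else 1; v=np.array([x*s,y*s,np.cos(r)])
    else: v=np.array([x,y,1.])
    return -R.T@t, R.T@v
def onz(c,uv,z,fish=False):
    o,d=ray(c,uv,fish); return o+d*(z-o[2])/d[2]
def tri(c1,u1,c2,u2,f1=False,f2=False):
    o1,d1=ray(c1,u1,f1);o2,d2=ray(c2,u2,f2)
    s=np.linalg.lstsq(np.c_[d1,-d2],o2-o1,rcond=None)[0]
    a=o1+d1*s[0];b=o2+d2*s[1]; return (a+b)/2,np.linalg.norm(a-b)
def proj(c,P,fish=False):
    R=cv2.Rodrigues(np.array(c['rvec'],float))[0]; p=np.atleast_2d(P)@R.T+np.array(c['tvec']).ravel(); K=np.array(c['mtx'])
    if fish:
        r=np.hypot(p[:,0],p[:,1]); a=np.arctan2(r,p[:,2])/np.maximum(r,1e-9); x,y=p[:,0]*a,p[:,1]*a
    else: x,y=p[:,0]/p[:,2],p[:,1]/p[:,2]
    return np.c_[x*K[0,0]+K[0,2],y*K[1,1]+K[1,2]]
E
python3 - <<'E'
from h import *
for n in('scene','side','wrist'):
    d=snap(n,n+'0.png'); print(n,ray(d,(320,200),n=='wrist'))
print(arm.get_state())
E
```

```text
scene (array([ 0.96076036, -0.77475365,  0.82823486]), array([-0.38664121,  0.64184385, -0.66234079]))
side (array([ 0.36709005, -0.66944935,  0.74934178]), array([ 0.20902133,  0.67377927, -0.70879645]))
wrist (array([0.33625066, 0.59028578, 0.38470467]), array([-0.25166337,  0.10320235, -0.96229664]))
{'t': 0.15, 'q': array([ 1.45109391e+00,  3.59212023e-01,  1.13091850e-02, -2.49848629e-04,
       -1.22413195e+00, -2.88101817e-01]), 'qd': array([ 1.24631251e-04, -4.78587795e-05,  3.02138938e-03,  3.10167990e-04,
       -1.24752253e-03, -6.36211839e-04]), 'joint_efforts': array([-6.11847172e-04, -5.83277357e+01,  2.93293798e+01,  7.00118154e+00,
        8.78492516e-03, -1.03826521e-04]), 'eef_pos': array([0.26758951, 0.61932991, 0.24786281]), 'ee_rot': array([ 3.14033849e+00, -1.26689498e-04, -4.07889191e-01]), 'force': array([-0.51117508,  0.69031943, -0.69539271]), 'moment': array([-0.02747926, -0.03937207, -0.03479917]), 'gripper_force': 0.0, 'width': 0.08776780035005177}
```

View pics/scene0.png

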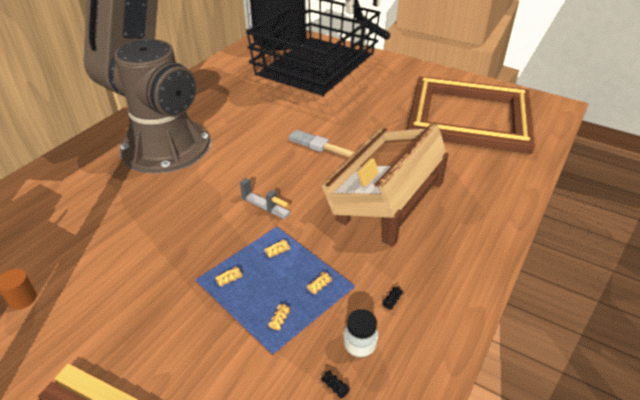

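View pics/side0.png

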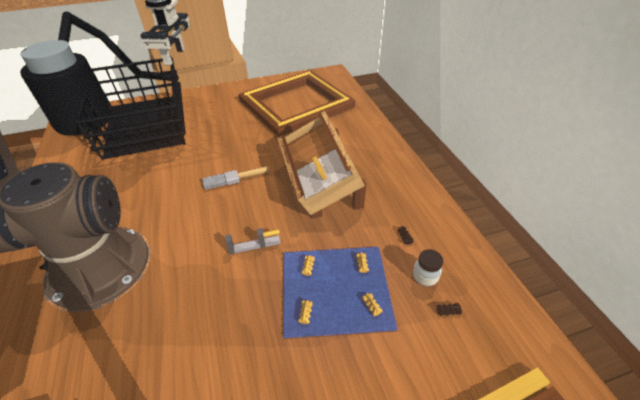

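The scene view shows the case at about (385,180) with its brass grip at (368,173), the board centred near (275,288), and leaves at (277,248), (228,276), (319,283) and (279,317). Black decoys lie at (393,297) and (335,383). The side view shows the same layout, with the grip at (320,168).

Run:
```python
from h import *
A=cv2.imread('pics/scene0.png')[118:248,320:453]; B=cv2.imread('pics/side0.png')[108:218,268:370]
r=lambda i,f:cv2.resize(i,None,fx=f,fy=f,interpolation=cv2.INTER_CUBIC)
A=r(A,3);B=r(B,3.9)
o=np.zeros((600,800,3),np.uint8);o[:A.shape[0],:399]=A;o[:B.shape[0],400:400+B.shape[1]]=B
cv2.imwrite('pics/c1.png',o[:435])
s,d=load('scene0.png'),load('side0.png')
print('grip',tri(s,(368,173),d,(320,168)))
out=[]
for n,c,M in(('scene0.png',s,0),('side0.png',d,0)):
    im=cv2.imread('pics/'+n);h=cv2.cvtColor(im,cv2.COLOR_BGR2HSV)
    blue=cv2.inRange(h,(105,100,40),(125,255,255));
    nb,l,st,ce=cv2.connectedComponentsWithStats(blue);k=1+np.argmax(st[1:,4])
    hull=cv2.convexHull(np.argwhere(l==k)[:,::-1].astype(np.int32))
    W=np.array([onz(c,p[0],.006)[:2] for p in hull],np.float32)
    print(n,'board',cv2.minAreaRect(W))
    m=np.zeros(blue.shape,np.uint8);cv2.fillConvexPoly(m,hull,1)
    m=(m>0)&(blue==0);m=cv2.morphologyEx(m.astype(np.uint8),cv2.MORPH_OPEN,np.ones((3,3)))
    nb,l,st,ce=cv2.connectedComponentsWithStats(m)
    for k in range(1,nb):
        if st[k,4]>60:
            P=np.array([onz(c,p[::-1],.018)[:2] for p in np.argwhere(l==k)],np.float32)
            print(ce[k].round(1),st[k,4],P.mean(0).round(4),[np.round(v,3) for v in cv2.minAreaRect(P)])
```

```text
grip (array([0.58995306, 0.04464518, 0.11814215]), np.float64(0.0006791915751174417))
scene0.png board ((0.5331106185913086, -0.24201755225658417), (0.21603022515773773, 0.23657487332820892), 76.07206726074219)
[276.8 248.3] 344 [ 0.4897 -0.1702] [array([ 0.49, -0.17]), array([0.061, 0.039]), np.float64(66.395)]
[228.4 276.1] 385 [ 0.4504 -0.2839] [array([ 0.451, -0.284]), array([0.059, 0.038]), np.float64(66.172)]
[319.  282.6] 377 [ 0.6152 -0.2033] [array([ 0.615, -0.203]), array([0.064, 0.034]), np.float64(79.767)]
[278.8 316.6] 414 [ 0.5931 -0.312 ] [array([ 0.593, -0.311]), array([0.031, 0.063]), np.float64(10.673)]
side0.png board ((0.5328704714775085, -0.24395477771759033), (0.21513713896274567, 0.23136410117149353), 75.97771453857422)
[360.2 261.6] 377 [ 0.6103 -0.2022] [array([ 0.61 , -0.201]), array([0.075, 0.042]), np.float64(76.9)]
[306.  264.4] 369 [ 0.4847 -0.1695] [array([ 0.484, -0.169]), array([0.071, 0.041]), np.float64(65.124)]
[370.6 304. ] 424 [ 0.5891 -0.3129] [array([ 0.59 , -0.312]), array([0.036, 0.072]), np.float64(8.113)]
[302.9 312. ] 512 [ 0.4439 -0.2852] [array([ 0.442, -0.286]), array([0.073, 0.041]), np.float64(64.223)]
```

View pics/c1.png

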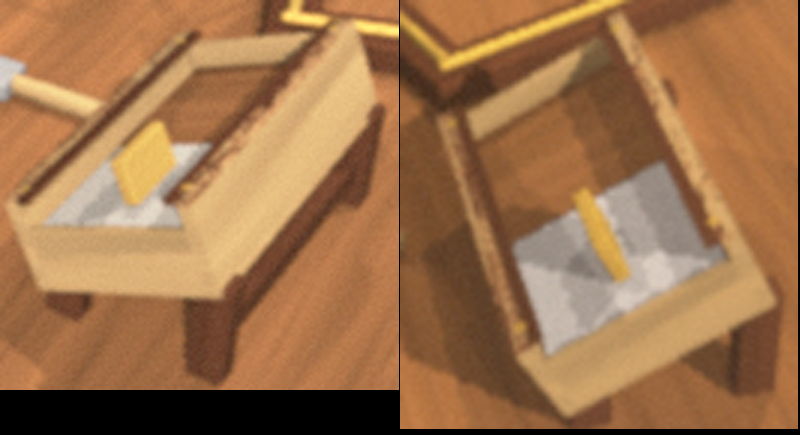

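The crop shows the closed hatch, pale grey, with its brass bar running along the slide direction. The rails run from lower right to upper left.

Run:
```python
from h import *
s,d=load('scene0.png'),load('side0.png')
S=lambda p:(p[0]/3+320,p[1]/3+118)
D=lambda p:((p[0]-400)/3.9+268,p[1]/3.9+108)
for n,a,b in(('RF',(330,35),(610,15)),('RN',(172,200),(720,245)),('LF',(197,35),(445,115)),('LN',(20,204),(527,348)),
 ('bar near top',(147,123+70),(622,260)),('bar far top',(160,122),(582,188)),('outer near right',(225,297),(775,300)),('hatchL',(178,143),(512,243))):
    p,e=tri(s,S(a),d,D(b)); print(n,p.round(4),round(e,4))
```

```text
RF [0.657  0.2283 0.1591] 0.0137
RN [ 0.6444 -0.0279  0.1563] 0.0067
LF [0.5292 0.2652 0.0831] 0.0042
LN [ 0.5183 -0.0136  0.089 ] 0.0042
bar near top [0.5994 0.0324 0.1033] 0.0023
bar far top [0.5855 0.0767 0.135 ] 0.001
outer near right [ 0.6897 -0.0232  0.0881] 0.0019
hatchL [0.5555 0.1779 0.0249] 0.0212
```

apply_moves(commands=[[[-1,0.1,-0.2,0.03,0],[-1,0.1,-0.2,0.03,0],[-1,0.1,-0.2,0.03,0],[-1,0.1,-0.2,0.03,0.03],[-1,0.1,-0.2,0.03,0.03],[-1,0.1,-0.2,0.03,0.03],[-1,0.1,-0.2,0.03,0.025],[-1,0.1,-0.2,0.03,0],[-1,0.1,-0.2,0,0],[-1,0.1,-0.2,0,0],[-1,0.1,-0.2,0,0],[-1,0.1,-0.2,0,0]]])

```text
t: 1.35
eef_pos: [0.508, 0.1378, 0.2966]
ee_rot: [-3.141, -0.0, -0.046]
force: [1.0, -0.3, 0.5]
width: 0.0879
gripper_force: 0.0
```

apply_moves(commands=[[[-1,0.1,-0.2,0,0],[-1,0.1,-0.2,0,0],[-1,0,0,0,0],[-1,0,0,0,0],[-1,0,0,0,0]]])

```text
t: 1.85
eef_pos: [0.5474, 0.06, 0.2964]
ee_rot: [-3.142, 0.0, -0.046]
force: [-1.1, 1.1, 0.4]
width: 0.0878
gripper_force: 0.0
```

Run:
```python
from h import *
d=snap('wrist','w1.png'); s=arm.get_state(); print(s['t'],s['eef_pos'],s['ee_rot'],s['force'])
cv2.imwrite('pics/w1b.png',cv2.resize(d['image'],(800,500),interpolation=cv2.INTER_CUBIC))
```

```text
1.9 [0.54735732 0.06034779 0.29652711] [-3.14148508e+00  1.27118435e-04 -4.56023014e-02] [-0.65888147  0.46960169 -0.66807804]
```

View pics/w1b.png

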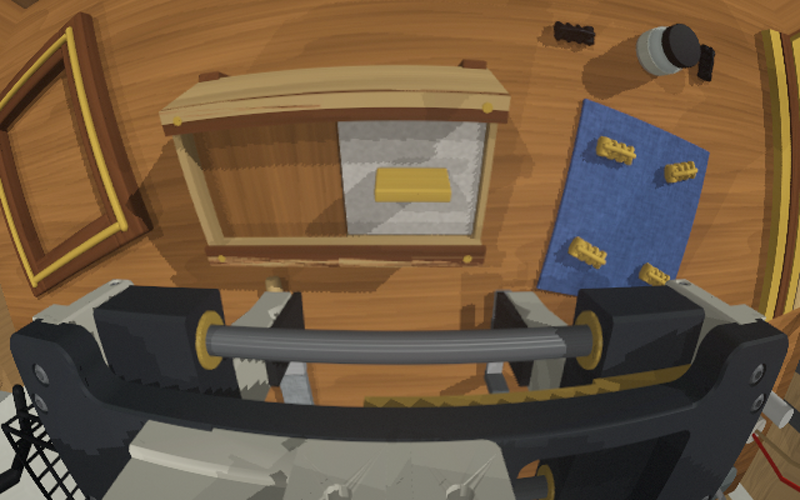

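The wrist view shows the bar with corners at about (376,168), (450,169), (450,203) and (374,201). The hatch's left edge runs from (338,122) to (348,235), and the rails and board are clear.

```bash
cat > fit.py <<'E'
from h import *
from scipy.optimize import least_squares
from scipy.spatial.transform import Rotation as Ro
W=load('w1.png');S=load('scene0.png');D=load('side0.png')
def T(p,P): return np.atleast_2d(P)@(Ro.from_euler('z',p[3])*Ro.from_euler('y',-25,degrees=True)).as_matrix().T+p[:3]
bar=[(6,30,45),(6,-30,45),(-6,-30,83),(-6,30,83)]; bu=np.array([(376,168),(450,169),(450,203),(374,201)])/1.25
lines=[((0,60,45),(343,178),(338,122),(348,235)),((60,60,75),(340,121),(200,124),(487,122)),((-60,60,75),(346,237),(212,237),(482,245))]
def line(q,a,b):
    a=np.array(a)/1.25;b=np.array(b)/1.25;n=np.array([b[1]-a[1],a[0]-b[0]]);return (q-a)@(n/np.linalg.norm(n))
def res(p):
    r=list((proj(W,T(p,np.array(bar)/1e3),True)-bu).ravel())
    for y in(-40,20,):
        r.append(.5*line(proj(W,T(p,np.array([(60,y,72)])/1e3),True)[0],(338,122),(487,122)) )
    for x in(-40,40): r.append(line(proj(W,T(p,np.array([(x,60,45)])/1e3),True)[0],(338,122),(348,235)))
    # side/scene bar top ends
    return r
f=least_squares(res,[.59,.05,.06,-.05],loss='soft_l1')
p=f.x; print(p.round(4),np.round(f.fun,2))
if __name__=='__main__':
    print('grip',T(p,[[0,0,.068]]),'park grip',T(p,[[0,.132,.078]]))
    for n,c,fi in(('w1.png',W,1),('scene0.png',S,0),('side0.png',D,0)):
        im=cv2.imread('pics/'+n)
        for q in [(x,y,83) for x in(-6,6) for y in(-30,30)]+[(x,y,75) for x in(-60,60) for y in(-68,200)]+[(x,y,0) for x in() for y in()]+[(x,60,45) for x in(-60,60)]:
            u=proj(c,T(p,np.array([q])/1e3),fi)[0]; cv2.circle(im,tuple(np.round(u*16).astype(int).tolist()),20,(0,0,255),-1,shift=4)
        globals()[n[0:2]]=im
    a=cv2.resize(globals()['w1'][30:230,110:420],None,fx=1.25,fy=1.25); b=cv2.resize(globals()['sc'][118:248,320:453],None,fx=2.6,fy=2.6); c=cv2.resize(globals()['si'][108:218,268:370],None,fx=3,fy=3)
    o=np.zeros((600,800,3),np.uint8);o[:a.shape[0],:a.shape[1]]=a;o[255:255+b.shape[0],:b.shape[1]]=b;o[255:255+c.shape[0],450:450+c.shape[1]]=c
    cv2.imwrite('pics/chk.png',o)
E
python3 fit.py
```

```text
[ 0.6144  0.0456  0.0569 -0.0536] [ 0.47 -0.79 -2.85 -0.91 -0.02  0.74  0.47  1.73 -0.07  0.71 -0.15  0.22]
grip [[0.58574306 0.04714807 0.11849443]] park grip [[0.58859495 0.17918491 0.12755751]]
```

View pics/chk.png

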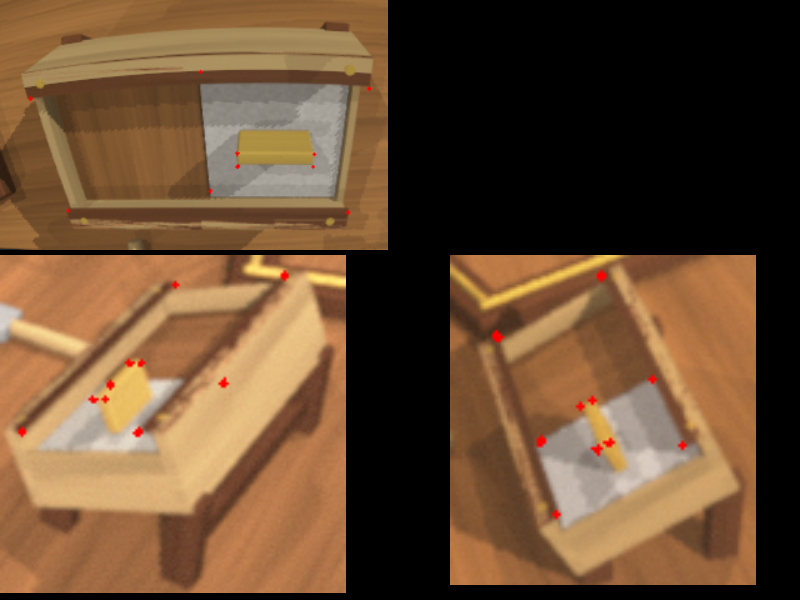

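The overlay agrees to about 3 mm, with the bar slightly further in +x, so I use grip x ≈ 0.589. The tool can't tilt through this interface, so I'll hold the bar by its end faces: they are parallel to the tilt plane, so the closing line runs along the slide.

apply_moves(commands=[[[-1,0.2,-0.065,0,-0.0026],[-1,0,0,-0.2,0],[-1,0,0,-0.2,0],[-1,0,0,-0.2,0],[-1,0,0,-0.15,0],[-1,0,0,-0.1,0],[-1,0,0,0,0],[-1,0,0,0,0]]])

```text
t: 2.7
eef_pos: [0.5878, 0.0476, 0.1272]
ee_rot: [3.141, -0.0, -0.053]
force: [0.5, -0.3, 0.2]
width: 0.0876
gripper_force: 0.0
```

apply_moves(commands=[[[1,0,0,0,0],[1,0,0,0,0],[1,0,0,0,0],[1,0,0,0,0],[1,0,0,0,0],[1,0,0,0,0]]], force=45)

```text
t: 3.3
eef_pos: [0.5879, 0.0466, 0.1272]
ee_rot: [-3.141, -0.001, -0.055]
force: [-2.1, 0.5, 5.2]
width: 0.0594
gripper_force: 45.0
```

Run:
```python
from h import *
d=snap('wrist','w2.png'); e=snap('side','s2.png'); s=arm.get_state(); print(s['t'],s['eef_pos'],s['ee_rot'],s['force'],s['width'],s['gripper_force'])
o=np.zeros((600,720,3),np.uint8); o[:300,:720]=cv2.resize(d['image'][60:300,50:590],(720,300)); o[300:,:480]=cv2.resize(e['image'][60:260,200:520],(480,300))
cv2.imwrite('pics/w2b.png',o)
```

```text
3.4 [0.58789328 0.04664608 0.12714838] [-3.14134873e+00 -6.47796284e-04 -5.46522991e-02] [-2.0929158   0.34438977  5.75225255] 0.059671308721305695 44.992382526397705
```

View pics/w2b.png

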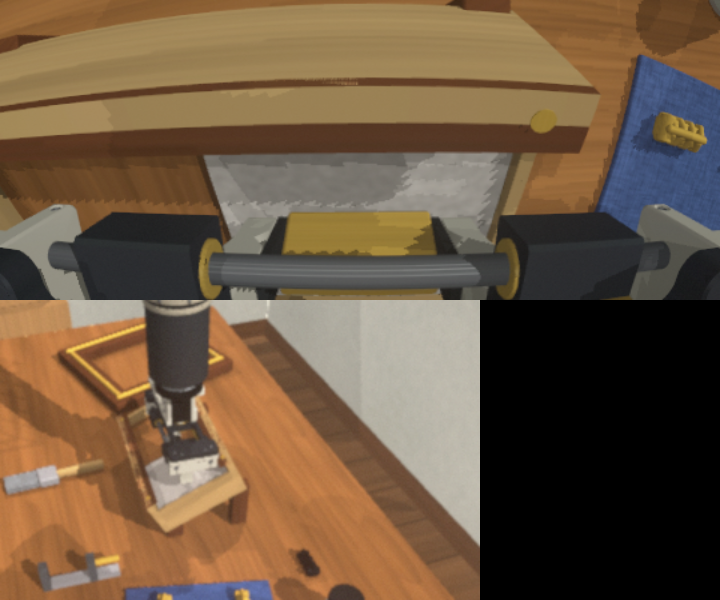

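The bar is held: the opening is 59.6 mm against its 60 mm length. Next is the lift square to the slope.

apply_moves(commands=[[[1,-0.009,0.0005,0.0193,0],[1,-0.009,0.0005,0.0193,0],[1,-0.009,0.0005,0.0193,0],[1,-0.009,0.0005,0.0193,0],[1,0,0,0,0],[1,0,0,0,0]]], force=55)

```text
t: 4.0
eef_pos: [0.5805, 0.0471, 0.1421]
ee_rot: [-3.141, -0.0, -0.055]
force: [0.3, 1.3, -2.1]
width: 0.0598
gripper_force: 55.0
```

apply_moves(commands=[[[1,0.0027,0.05,0,0],[1,0.0027,0.05,0,0],[1,0.0027,0.05,0,0],[1,0.0027,0.05,0,0],[1,0,0,0,0]]])

```text
t: 4.5
eef_pos: [0.5829, 0.0886, 0.1419]
ee_rot: [-3.142, -0.0, -0.053]
force: [0.0, 0.9, -1.1]
width: 0.0598
gripper_force: 55.0
```

apply_moves(commands=[[[1,0.0027,0.05,0,0],[1,0.0027,0.05,0,0],[1,0.0027,0.05,0,0],[1,0.0027,0.05,0,0],[1,0.0027,0.05,0,0],[1,0.0027,0.05,0,0],[1,0.0027,0.05,0,0],[1,0.0027,0.05,0,0],[1,0,0,0,0]]])

```text
t: 5.4
eef_pos: [0.5871, 0.1684, 0.1419]
ee_rot: [-3.141, -0.0, -0.054]
force: [0.2, -0.3, -1.7]
width: 0.0594
gripper_force: 55.0
```

apply_moves(commands=[[[1,0.001,0.015,0,0],[1,0.001,0.015,0,0],[1,0.001,0.01,0,0],[1,0,0,0,0]]])

```text
t: 5.8
eef_pos: [0.5876, 0.1751, 0.1421]
ee_rot: [-3.142, -0.0, -0.055]
force: [-0.0, 0.3, -2.2]
width: 0.0595
gripper_force: 55.0
```

apply_moves(commands=[[[1,0.0005,0.01,0,0],[1,0.0005,0.01,0,0],[1,0,0,0,0]]])

```text
t: 6.1
eef_pos: [0.5878, 0.1792, 0.142]
ee_rot: [-3.142, -0.0, -0.055]
force: [0.3, 0.0, -2.9]
width: 0.0593
gripper_force: 55.0
```

apply_moves(commands=[[[1,0.0005,0.007,0,0],[1,0,0,0,0]]])

```text
t: 6.3
eef_pos: [0.5877, 0.1795, 0.142]
ee_rot: [3.14, 0.001, -0.055]
force: [-0.2, -4.7, -0.2]
width: 0.0593
gripper_force: 55.0
```

The stop is felt at 4.7 N, so I set the hatch down on the deck.

apply_moves(commands=[[[1,0.005,0,-0.0105,0],[1,0.005,0,-0.0105,0],[1,0.0045,0,-0.0105,0],[1,0,0,0,0],[1,0,0,0,0]]])

```text
t: 6.8
eef_pos: [0.5901, 0.1794, 0.1365]
ee_rot: [3.14, 0.001, -0.055]
force: [-4.9, -6.3, 7.0]
width: 0.0597
gripper_force: 55.0
```

apply_moves(commands=[[[-1,0,0,0,0],[-1,0,0,0,0],[-1,0,0,0,0],[-1,0,0,0,0],[-1,0,0,0,0],[-1,0,0,0.1,0],[-1,0,0,0.2,0],[-1,0,0,0.2,0],[-1,0,-0.2,0.2,0],[-1,0,-0.2,0.1,0],[-1,-0.1,-0.2,0,0],[-1,-0.1,-0.2,0,0]]])

```text
t: 8.0
eef_pos: [0.5505, 0.0239, 0.2916]
ee_rot: [-3.141, -0.001, -0.055]
force: [0.1, -0.7, -0.1]
width: 0.0881
gripper_force: 0.0
```

apply_moves(commands=[[[-1,-0.1,-0.2,0,0],[-1,0,-0.2,0,0],[-1,0,-0.2,0,0],[-1,0,-0.2,0,0],[-1,0,-0.2,0,0],[-1,0,0,0,0],[-1,0,0,0,0],[-1,0,0,0,0]]])

```text
t: 8.8
eef_pos: [0.5308, -0.1744, 0.291]
ee_rot: [-3.141, 0.0, -0.055]
force: [-0.3, 0.2, -0.3]
width: 0.0877
gripper_force: 0.0
```

Run:
```python
from h import *
d=snap('wrist','w3.png'); e=snap('side','s3.png'); s=arm.get_state(); print(s['t'],s['eef_pos'],s['ee_rot'],s['force'])
o=np.zeros((600,800,3),np.uint8); o[:312]=cv2.resize(d['image'][:250],(800,312)); o[312:,:480]=cv2.resize(e['image'][70:262,220:540],(480,288))
cv2.imwrite('pics/w3b.png',o)
```

```text
8.9 [ 0.53095692 -0.17397295  0.29116276] [-3.14146199e+00 -2.70081160e-04 -5.33731603e-02] [0.03991594 0.8140625  0.13390247]
```

View pics/w3b.png

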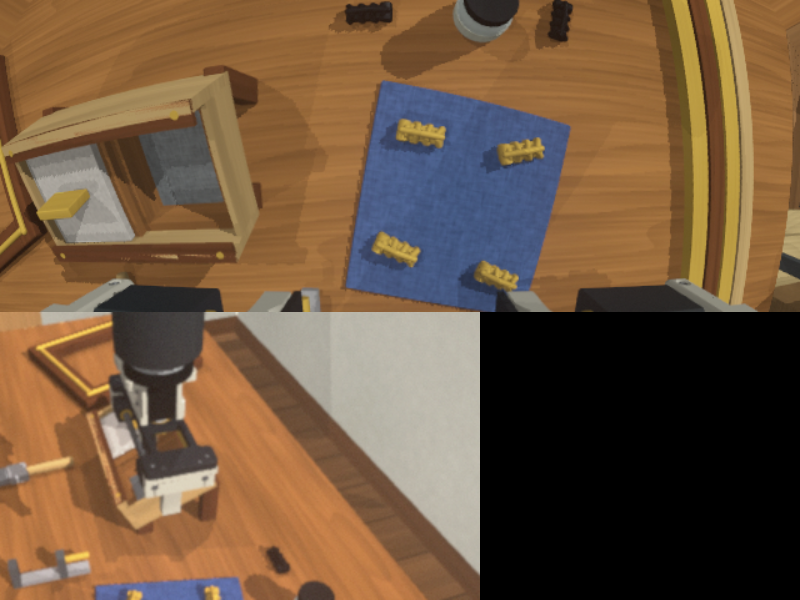

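The hatch is parked at the left and the grey well is open. Three of the four leaves are fully in view. I'll measure the leaves in the wrist image.

```bash
cat > leaf.py <<'E'
from h import *
def leaves(f):
    c=load(f);im=cv2.imread('pics/'+f);h=cv2.cvtColor(im,cv2.COLOR_BGR2HSV)
    m=cv2.inRange(h,(15,100,60),(32,255,255))
    b=cv2.inRange(h,(100,80,30),(125,255,255))
    pts=np.argwhere(b)[:,::-1].astype(np.int32)
    n,l,st,ce=cv2.connectedComponentsWithStats(b);k=1+np.argmax(st[1:,4])
    bm=np.zeros_like(m);cv2.fillConvexPoly(bm,cv2.convexHull(np.argwhere(l==k)[:,::-1].astype(np.int32)),255)
    m=cv2.morphologyEx(m&bm,cv2.MORPH_CLOSE,np.ones((5,5)))
    n,l,st,ce=cv2.connectedComponentsWithStats(m)
    for k in range(1,n):
        if st[k,4]<80: continue
        P=np.array([onz(c,p[::-1],.02,True)[:2] for p in np.argwhere(l==k)],np.float32)
        r=cv2.minAreaRect(P); w,v=np.linalg.eigh(np.cov(P.T)); a=v[:,1]; 
        print(ce[k].round(0),np.round(r[0],4),np.round(r[1],3),'long-axis yaw deg',round(np.degrees(np.arctan(a[1]/a[0])),1))
if __name__=='__main__':
    import sys; leaves(sys.argv[1])
E
python3 leaf.py w3.png
```

```text
[336. 107.] [ 0.615  -0.2017] [0.049 0.023] long-axis yaw deg 77.7
[416. 121.] [ 0.594 -0.31 ] [0.023 0.053] long-axis yaw deg -80.9
[316. 199.] [ 0.4909 -0.1695] [0.05  0.024] long-axis yaw deg 63.2
[396. 221.] [ 0.4515 -0.2823] [0.054 0.024] long-axis yaw deg 64.5
```

Leaf sizes come out at about 50 x 24, which matches. Next are the drop poses and a check on the joint-6 relation.

Run:
```python
from fit import *
from h import arm
p[0]+=.0025
for n,q in dict(A=(-25,-15,45),B=(25,-15,53),C=(-8,16,53)).items(): print(n,(T(p,[np.array(q)/1e3])[0]+[0,0,.003]).round(4))
s=arm.get_state();print(s['q'].round(3),s['eef_pos'].round(4),s['ee_rot'][2])
```

```text
[ 0.6144  0.0456  0.0569 -0.0536] [ 0.47 -0.79 -2.85 -0.91 -0.02  0.74  0.47  1.73 -0.07  0.71 -0.15  0.22]
A [0.5745 0.0329 0.0901]
B [0.6164 0.0306 0.1185]
C [0.5882 0.0632 0.1045]
[ 0.034  0.142 -0.181 -0.    -1.248  1.484] [ 0.531  -0.174   0.2912] -0.053373160342228276
```

apply_moves(commands=[[[-1,-0.02,0.002,-0.05,-0.045],[-1,-0.02,0.002,-0.05,-0.045],[-1,-0.02,0.002,-0.05,-0.045],[-1,-0.02,0.002,-0.05,-0.045],[-1,-0.02,0.002,-0.05,-0.045],[-1,-0.02,0.002,-0.05,-0.045],[-1,-0.02,0.002,-0.05,-0.045],[-1,-0.02,0.002,-0.05,-0.045],[-1,-0.02,0.002,-0.05,-0.045],[-1,-0.02,0.002,-0.05,-0.045],[-1,0,0.002,-0.05,-0.045],[-1,0,0,-0.05,-0.045]]])

```text
t: 10.1
eef_pos: [0.491, -0.1694, 0.171]
ee_rot: [-3.141, 0.0, -1.755]
force: [0.4, 0.1, 0.8]
width: 0.0877
gripper_force: 0.0
```

apply_moves(commands=[[[-1,0,0,-0.1,-0.046],[-1,0,0,-0.1,-0.046],[-1,0,0,-0.1,0],[-1,0,0,0,0],[-1,0,0,0,0]]])

```text
t: 10.6
eef_pos: [0.4911, -0.1699, 0.1115]
ee_rot: [3.141, -0.0, -2.038]
force: [-0.3, 0.1, 1.1]
width: 0.0878
gripper_force: 0.0
```

Run:
```python
from leaf import *
d=snap('wrist','w4.png'); s=arm.get_state(); print(s['t'],s['eef_pos'],np.degrees(s['ee_rot'][2]))
leaves('w4.png')
```

```text
10.65 [ 0.49156999 -0.17007603  0.11201755] -116.78690397080086
[302.  55.] [ 0.4496 -0.2827] [0.052 0.023] long-axis yaw deg 63.5
[137. 118.] [ 0.5907 -0.3104] [0.027 0.054] long-axis yaw deg -79.7
[323. 209.] [ 0.489  -0.1693] [0.051 0.023] long-axis yaw deg 62.9
[176. 226.] [ 0.6098 -0.209 ] [0.036 0.026] long-axis yaw deg -81.5
```

apply_moves(commands=[[[-1,-0.005,0.002,-0.15,0],[-1,0,0,-0.15,0],[-1,0,0,-0.1,0],[-1,0,0,0,0],[-1,0,0,0,0],[1,0,0,0,0],[1,0,0,0,0],[1,0,0,0,0],[1,0,0,0,0],[1,0,0,0,0],[1,0,0,0,0],[1,0,0,0,0]]], force=20)

```text
t: 11.85
eef_pos: [0.4897, -0.1701, 0.031]
ee_rot: [3.141, -0.0, -2.04]
force: [-0.4, 0.2, 0.4]
width: 0.037
gripper_force: 0.0
```

apply_moves(commands=[[[1,0,0,0.1,0],[1,0,0,0.2,0],[1,0,0,0.2,0],[1,0,0,0.2,0],[1,0,0,0.2,0],[1,0,0,0,0]]])

```text
t: 12.45
eef_pos: [0.4927, -0.1706, 0.2169]
ee_rot: [-3.132, 0.003, -2.039]
force: [0.7, 0.2, -0.8]
width: 0.0004
gripper_force: 0.0
```

The fingers needed more time and I lifted before they had closed. I open them, check the leaf and go again.

apply_moves(commands=[[[-1,0,0,-0.2,0],[-1,0,0,-0.2,0],[-1,0,0,0,0],[-1,0,0,0,0],[-1,0,0,0,0],[-1,0,0,0,0],[-1,0,0,0,0],[-1,0,0,0,0],[-1,0,0,0,0]]])

```text
t: 13.35
eef_pos: [0.4899, -0.1701, 0.1315]
ee_rot: [-3.141, 0.0, -2.04]
force: [0.9, 0.6, -0.0]
width: 0.067
gripper_force: 0.0
```

Run:
```python
from leaf import *
d=snap('wrist','w5.png'); s=arm.get_state(); print(s['t'],s['eef_pos'],np.degrees(s['ee_rot'][2]),s['width'])
leaves('w5.png')
```

```text
13.4 [ 0.48988667 -0.17012378  0.13137299] -116.89089883441035 0.07066195558269756
[302.  60.] [ 0.4495 -0.2827] [0.052 0.023] long-axis yaw deg 64.1
[148. 118.] [ 0.591  -0.3102] [0.026 0.054] long-axis yaw deg -79.8
[322. 202.] [ 0.489  -0.1694] [0.05  0.023] long-axis yaw deg 62.6
[182. 218.] [ 0.6091 -0.213 ] [0.028 0.026] long-axis yaw deg -83.0
```

The leaf has not moved.

apply_moves(commands=[[[-1,-0.004,0.003,-0.2,0],[-1,0,0,-0.2,0],[-0.2,0,0,-0.1,0],[1,0,0,0,0],[1,0,0,0,0],[1,0,0,0,0],[1,0,0,0,0],[1,0,0,0,0],[1,0,0,0,0],[1,0,0,0,0],[1,0,0,0,0],[1,0,0,0,0]]], force=20)

```text
t: 14.6
eef_pos: [0.489, -0.1695, 0.0311]
ee_rot: [-3.142, 0.0, -2.04]
force: [-0.5, 0.9, 1.6]
width: 0.024
gripper_force: 20.0
```

apply_moves(commands=[[[1,0,0,0,0],[1,0,0,0,0]]])

```text
t: 14.8
eef_pos: [0.489, -0.1695, 0.0311]
ee_rot: [-3.142, 0.0, -2.04]
force: [-1.2, 1.0, 2.3]
width: 0.024
gripper_force: 20.0
```

apply_moves(commands=[[[1,0,0,0.2,0],[1,0,0,0.2,0],[1,0,0,0.2,0],[1,0,0,0.2,0],[1,0.0535,0.1265,0.1,-0.046],[1,0.0535,0.1265,0.1,-0.046],[1,0.0535,0.1265,0,-0.046],[1,0.0535,0.1265,0,-0.046],[1,0.0535,0.1265,0,-0.046],[1,0.0535,0.1265,0,-0.046],[1,0.0535,0.1265,0,-0.046],[1,0.0535,0.1265,0,-0.046]]])

```text
t: 16.0
eef_pos: [0.5747, 0.034, 0.2308]
ee_rot: [3.142, -0.0, 3.081]
force: [0.6, -0.0, -1.2]
width: 0.0239
gripper_force: 20.0
```

apply_moves(commands=[[[1,0,0,-0.15,0],[1,0,0,-0.15,0],[1,0,0,-0.15,0],[1,0,0,-0.1,0],[1,0,0,0,0]]])

```text
t: 16.5
eef_pos: [0.5725, 0.0323, 0.1179]
ee_rot: [-3.14, -0.006, 3.086]
force: [-0.9, -0.8, 0.1]
width: 0.0237
gripper_force: 20.0
```

apply_moves(commands=[[[1,0,0,-0.05,0],[1,0,0,-0.05,0],[1,0,0,0,0],[1,0,0,0,0]]])

```text
t: 16.9
eef_pos: [0.5748, 0.0329, 0.1014]
ee_rot: [3.142, 0.0, 3.087]
force: [-0.5, 0.5, -0.2]
width: 0.0239
gripper_force: 20.0
```

apply_moves(commands=[[[1,0,0,-0.05,0],[1,0,0,0,0],[1,0,0,0,0]]])

```text
t: 17.2
eef_pos: [0.5744, 0.0328, 0.0908]
ee_rot: [-3.141, -0.0, 3.087]
force: [0.2, -0.2, 0.5]
width: 0.0236
gripper_force: 20.0
```

apply_moves(commands=[[[1,0,0,-0.025,0],[1,0,0,-0.025,0],[1,0,0,0,0],[0.25,0,0,0,0],[0.25,0,0,0,0],[0.25,0,0,0,0],[0.25,0,0,0,0]]])

```text
t: 17.9
eef_pos: [0.5747, 0.0329, 0.0812]
ee_rot: [3.141, 0.0, 3.087]
force: [0.3, 0.2, 0.3]
width: 0.0328
gripper_force: 0.0
```

apply_moves(commands=[[[0.25,0,0,0.1,0],[0.25,0,0,0.2,0],[0.25,0,0,0.2,0],[0.25,0,0,0.2,0],[0.25,0,0,0,0],[0.25,0,0,0,0]]])

```text
t: 18.5
eef_pos: [0.575, 0.0331, 0.2224]
ee_rot: [3.14, 0.003, 3.087]
force: [-0.1, 0.2, -0.8]
width: 0.0328
gripper_force: 0.0
```

Run:
```python
from h import *
d=snap('wrist','w6.png'); e=snap('side','s6.png'); s=arm.get_state(); print(s['t'],s['eef_pos'],s['ee_rot'],s['width'])
o=np.zeros((600,800,3),np.uint8); o[:312]=cv2.resize(d['image'][:250],(800,312)); o[312:,:480]=cv2.resize(e['image'][70:262,220:540],(480,288))
cv2.imwrite('pics/w6b.png',o)
```

```text
18.6 [0.57399312 0.03274539 0.22027312] [-3.14146784e+00 -1.13742297e-03  3.08669895e+00] 0.032726325620662966
```

View pics/w6b.png

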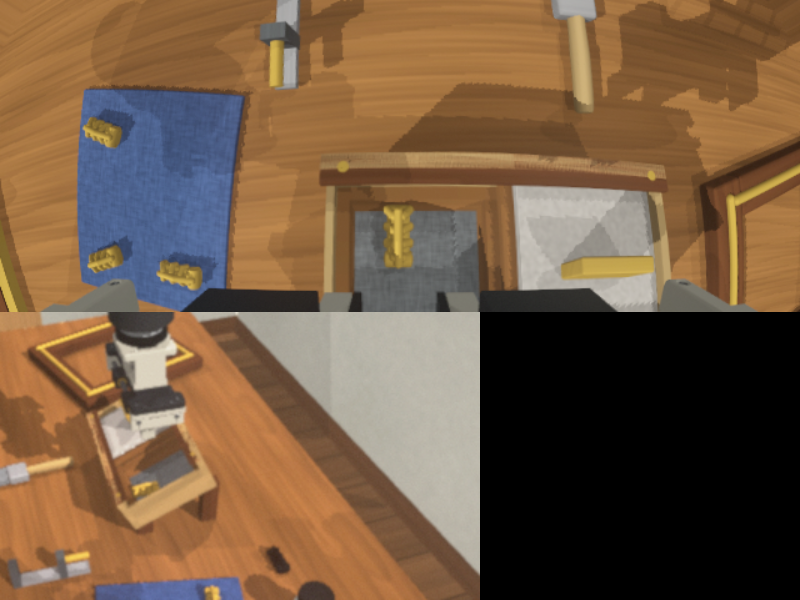

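The first leaf lies flat in the well, slid against its low wall. On to the leaf at (0.4495, -0.2827).

apply_moves(commands=[[[-0.4,-0.0625,-0.158,0,0.0465],[-0.4,-0.0625,-0.158,0,0.0465],[-0.4,-0.0625,-0.158,0,0.0465],[-0.4,-0.0625,-0.158,0,0.0465],[-0.4,-0.0625,-0.158,0,0.0465],[-0.4,-0.0625,-0.158,0,0.0465],[-0.4,-0.0625,-0.158,0,0.0465],[-0.4,-0.0625,-0.158,0,0.0465],[-0.4,-0.0625,-0.158,-0.1,0],[-0.4,-0.0625,-0.158,-0.1,0],[-0.4,0,0,-0.1,0],[-0.4,0,0,-0.1,0]]])

```text
t: 19.8
eef_pos: [0.4481, -0.284, 0.1389]
ee_rot: [3.139, -0.001, -2.03]
force: [0.5, 0.6, 0.3]
width: 0.0614
gripper_force: 0.0
```

apply_moves(commands=[[[-0.4,0,0,0,0],[-0.4,0,0,0,0]]])

```text
t: 20.0
eef_pos: [0.4491, -0.2831, 0.1405]
ee_rot: [3.139, -0.001, -2.027]
force: [-0.9, -0.3, 0.3]
width: 0.0612
gripper_force: 0.0
```

Run:
```python
from leaf import *
d=snap('wrist','w7.png'); s=arm.get_state(); print(s['t'],s['eef_pos'],np.degrees(s['ee_rot'][2]),s['width'])
leaves('w7.png')
```

```text
20.05 [ 0.44979042 -0.28313071  0.14127264] -116.13885852310231 0.061335230230586776
[319. 199.] [ 0.4495 -0.2834] [0.05  0.023] long-axis yaw deg 63.9
[168. 223.] [ 0.5892 -0.3287] [0.018 0.032] long-axis yaw deg -23.9
```

Aligned. Going down 110 mm and closing.

apply_moves(commands=[[[-0.4,0,0,-0.2,0],[-0.4,0,0,-0.2,0],[-0.2,0,0,-0.15,0],[0,0,0,0,0],[1,0,0,0,0],[1,0,0,0,0],[1,0,0,0,0],[1,0,0,0,0],[1,0,0,0,0],[1,0,0,0,0],[1,0,0,0,0]]], force=20)

```text
t: 21.15
eef_pos: [0.45, -0.2832, 0.0319]
ee_rot: [-3.14, 0.0, -2.027]
force: [-0.7, 2.2, 6.6]
width: 0.0238
gripper_force: 20.0
```

apply_moves(commands=[[[1,0,0,0.2,0],[1,0,0,0.2,0],[1,0,0,0.2,0],[1,0,0,0.2,0],[1,0.104,0.196,0.1,-0.0465],[1,0.104,0.196,0.1,-0.0465],[1,0.104,0.196,0,-0.0465],[1,0.104,0.196,0,-0.0465],[1,0.104,0.196,0,-0.0465],[1,0.104,0.196,0,-0.0465],[1,0.104,0.196,0,-0.0465],[1,0.104,0.196,0,-0.0465]]])

```text
t: 22.35
eef_pos: [0.6144, 0.0281, 0.2295]
ee_rot: [3.141, 0.0, 3.096]
force: [0.6, 0.0, 0.0]
width: 0.0237
gripper_force: 20.0
```

apply_moves(commands=[[[1,0,0,-0.15,0],[1,0,0,-0.15,0],[1,0,0,-0.1,0],[1,0,0,0,0],[1,0,0,0,0]]])

```text
t: 22.85
eef_pos: [0.6139, 0.0262, 0.1495]
ee_rot: [-3.141, -0.001, 3.102]
force: [-0.3, -0.8, -0.2]
width: 0.0239
gripper_force: 20.0
```

apply_moves(commands=[[[1,0,0.022,-0.05,-0.0045],[1,0,0,-0.05,0],[1,0,0,-0.05,0],[1,0,0,0,0],[1,0,0,0,0]]])

```text
t: 23.35
eef_pos: [0.614, 0.0306, 0.1192]
ee_rot: [-3.141, -0.001, 3.088]
force: [0.1, 0.2, -0.3]
width: 0.024
gripper_force: 20.0
```

apply_moves(commands=[[[0.25,0,0,0,0],[0.25,0,0,0,0],[0.25,0,0,0,0],[0.25,0,0,0,0],[0.25,0,0,0.1,0],[0.25,0,0,0.2,0],[0.25,0,0,0.2,0],[0.25,-0.15,0,0,0],[0.25,-0.1,0,0,0],[0.25,0,0,0,0],[0.25,0,0,0,0]]])

```text
t: 24.45
eef_pos: [0.5642, 0.0308, 0.22]
ee_rot: [3.141, 0.001, 3.088]
force: [0.1, 0.5, -0.7]
width: 0.0331
gripper_force: 0.0
```

Run:
```python
from leaf import *
d=snap('wrist','w8.png'); s=arm.get_state(); print(s['t'],s['eef_pos'],s['ee_rot'],s['width'])
cv2.imwrite('pics/w8b.png',cv2.resize(d['image'][:260],(800,325)));leaves('w8.png')
```

```text
24.5 [0.56454919 0.03085207 0.21973538] [3.14146781e+00 8.35899415e-04 3.08810009e+00] 0.032645444887499944
[ 86. 215.] [ 0.5922 -0.3079] [0.023 0.064] long-axis yaw deg -79.7
[146. 228.] [ 0.6132 -0.1997] [0.056 0.026] long-axis yaw deg 79.4
```

View pics/w8b.png

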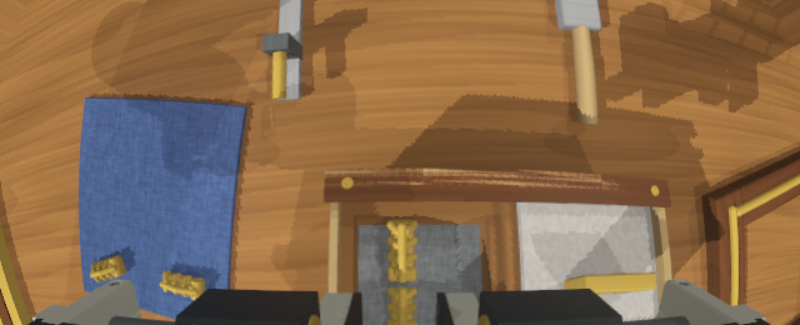

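The two leaves now lie end to end in the right half of the well. On to the third, at (0.6145, -0.2015).

apply_moves(commands=[[[-0.4,0.025,-0.116,0,0.045],[-0.4,0.025,-0.116,0,0.045],[-0.4,0.025,-0.116,0,0.045],[-0.4,0.025,-0.116,0,0.045],[-0.4,0.025,-0.116,0,0.045],[-0.4,0.025,-0.116,0,0.045],[-0.4,0.025,-0.116,0,0.045],[-0.4,0.025,-0.116,0,0.045],[-0.4,0.025,-0.116,-0.1,0.045],[-0.4,0.025,-0.116,-0.1,0.045],[-0.4,0,0,-0.1,0],[-0.4,0,0,-0.1,0]]])

```text
t: 25.7
eef_pos: [0.6145, -0.2025, 0.1375]
ee_rot: [3.141, -0.0, -1.783]
force: [-0.2, 0.5, 0.5]
width: 0.0616
gripper_force: 0.0
```

apply_moves(commands=[[[-0.4,0,0,0,0],[-0.4,0,0,0,0],[-0.4,0,0,0,0]]])

```text
t: 26.0
eef_pos: [0.6151, -0.2013, 0.1405]
ee_rot: [-3.14, -0.0, -1.781]
force: [-0.6, 0.3, 0.3]
width: 0.0613
gripper_force: 0.0
```

Run:
```python
from leaf import *
d=snap('wrist','w9.png'); s=arm.get_state(); print(s['t'],s['eef_pos'],np.degrees(s['ee_rot'][2]),s['width'])
leaves('w9.png')
```

```text
26.05 [ 0.6150061  -0.20126244  0.14069062] -102.05768708399248 0.06107165335137187
[319.  70.] [ 0.5937 -0.3107] [0.023 0.051] long-axis yaw deg -80.4
[320. 198.] [ 0.6148 -0.2029] [0.05  0.023] long-axis yaw deg 76.9
```

apply_moves(commands=[[[-0.4,0,-0.005,-0.2,-0.003],[-0.4,0,0,-0.2,0],[-0.2,0,0,-0.145,0],[0,0,0,0,0],[1,0,0,0,0],[1,0,0,0,0],[1,0,0,0,0],[1,0,0,0,0],[1,0,0,0,0],[1,0,0,0,0],[1,0,0,0,0]]], force=20)

```text
t: 27.15
eef_pos: [0.6144, -0.2022, 0.0311]
ee_rot: [-3.141, 0.0, -1.791]
force: [-1.8, 1.1, 5.7]
width: 0.0237
gripper_force: 20.0
```

apply_moves(commands=[[[1,0,0,0.2,0],[1,0,0,0.2,0],[1,-0.0131,0.1327,0.2,-0.0447],[1,-0.0131,0.1327,0.2,-0.0447],[1,-0.0131,0.1327,0.2,-0.0447],[1,-0.0131,0.1327,0,-0.0447],[1,-0.0131,0.1327,0,-0.0447],[1,-0.0131,0.1327,0,-0.0447],[1,-0.0131,0.1327,0,-0.0447],[1,-0.0131,0.1327,0,-0.0447],[1,-0.0131,0.1327,0,-0.0447],[1,-0.0131,0.1327,0,-0.0447]]])

```text
t: 28.35
eef_pos: [0.5874, 0.0641, 0.2302]
ee_rot: [3.142, -0.0, 3.082]
force: [0.6, 0.1, 0.1]
width: 0.0237
gripper_force: 20.0
```

apply_moves(commands=[[[1,0,0,-0.15,0],[1,0,0,-0.15,0],[1,0,0,-0.15,0],[1,0,0,0,0],[1,0,0,0,0]]])

```text
t: 28.85
eef_pos: [0.5879, 0.063, 0.1406]
ee_rot: [-3.141, -0.001, 3.088]
force: [1.0, -0.1, 0.6]
width: 0.0237
gripper_force: 20.0
```

apply_moves(commands=[[[1,0,0,-0.06,0],[1,0,0,-0.06,0],[1,0,0,-0.055,0],[1,0,0,0,0],[1,0,0,0,0]]])

```text
t: 29.35
eef_pos: [0.5878, 0.0631, 0.1051]
ee_rot: [-3.141, -0.001, 3.088]
force: [-0.3, 0.7, 0.5]
width: 0.0238
gripper_force: 20.0
```

apply_moves(commands=[[[0.25,0,0,0,0],[0.25,0,0,0,0],[0.25,0,0,0,0],[0.25,0,0,0,0],[0.25,0,0,0.1,0],[0.25,0,0,0.2,0],[0.25,0,0,0.2,0],[0.25,0,0,0.2,0],[0.25,-0.2,0,0,0],[0.25,-0.2,0,0,0],[0.25,0,0,0,0],[0.25,0,0,0,0]]])

```text
t: 30.55
eef_pos: [0.5074, 0.0632, 0.2464]
ee_rot: [3.141, 0.002, 3.089]
force: [0.6, 0.4, 0.3]
width: 0.0327
gripper_force: 0.0
```

Run:
```python
from leaf import *
d=snap('wrist','w10.png');e=snap('side','s10.png'); s=arm.get_state(); print(s['t'],s['eef_pos'],s['force'],s['width'])
o=np.zeros((600,800,3),np.uint8); o[:325]=cv2.resize(d['image'][:260],(800,325)); o[330:,:450]=cv2.resize(e['image'][100:280,220:520],(450,270))
cv2.imwrite('pics/w10b.png',o)
```

```text
30.65 [0.50839305 0.06332775 0.24573955] [0.44588626 0.57984076 0.70103849] 0.03277325147387724
```

View pics/w10b.png

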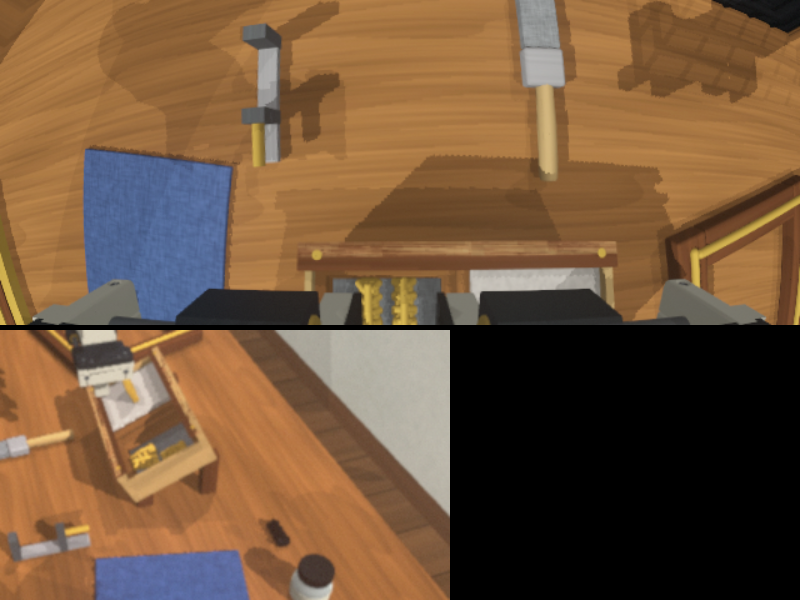

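All three leaves lie side by side in the well, the hatch is parked against the stop, and the bystanders are untouched.

```bash
python3 -c "
from station import arm
print(arm.job_done())"
```

```text
the job is handed in; nothing more can be done
None
```

I parked the hatch on the deck at its left end stop, put three leaf fragments in the open well, left the fourth on the board, and handed the job in at about 31 s; no verdict came back.

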